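# Shut and level the spice cabinet

### The job

Push the spice cabinet's door shut until it snaps home on its catch. Then take the red knob on top of the cabinet, press it well down so that the yellow spirit level lies flat on the cabinet top, and with it held down turn it until the bubble stands centred between the two black lines. Finish still gripping the knob and pressing it down, with the bubble centred, the door shut, and the mortar, pestle, mug and jar left where they stand.

Things in the scene. Friction and masses are not known exactly. Their poses are not given: they have to be found in the camera images.
- door (a joint): Angle of the cabinet door, rad: 0 = shut, home on the catch; grows as it opens towards the robot (starts 0.25 to 0.5). A spring roller catch resists with about 3 N at the free edge over the last few degrees, then snaps the door home and holds it; short of the catch the door stays where it is left.
- door_hinge (a point): Point on the door's upright hinge line, half-way up, in the plane of the door's inner face, at the cabinet's right edge (robot's view). The point turns with the door: +y runs along the door from hinge to free edge, +x points into the cabinet, +z up. Teak door 272 mm wide, 168 mm tall (84 mm above and below this point), 14 mm thick.
- door_middle (a point): Middle of the door's flat outer face, 136 mm from the hinge line; axes as door_hinge. A trim stands 5 mm proud along the door's edges; a brass pull stands out 28 mm from the face, 16 mm from the free edge and 30 mm below the middle.
- knob_grip (a point): Centre of the red knob's upright grip bar, above the cabinet top's left side: 46 mm long (along the point's x), 16 mm thick (y: fingers close along y), 32 mm tall (z). A 42 mm disc, 6 mm thick, lies under the bar, then a thin stem. The point turns with the knob. At the start it is about 270 mm above the slab and 70 mm above the cabinet top. Fingers from above have 20 mm or more beside it.
- knob: The red knob (bar and disc together); its origin lies on its axis, 32 mm below the middle of the bar.
- knob_press (a joint): How far the knob is pushed down, m: 0 = up, 0.014 = fully down. A spring resists with 2 to 3 N at first and about 10 N fully down, and lifts it again when let go. From about 0.009 on (about 7 N) the spirit level lies flat and reads true; short of that the level's left end is sprung up and the bubble runs off to the left.
- knob_turn (a joint): Angle of the knob, rad: 0 at the start, grows clockwise seen from above; range -0.1 to 1.75. Slight friction. It drives the left foot: clockwise raises the cabinet's left side (per rad the knob moves 1.2 mm up and 1.5 mm to the right) and, with the level flat, sends the bubble 15 mm left per rad. The left side always starts too low: some 0.6 to 1.4 rad clockwise are needed.
- bubble (a joint): Place of the bubble along the vial, m: 0 = middle, + = to the left (towards the knob), - = to the right; range -0.025 to 0.025. It runs to the higher end and settles in about 1.5 s. The white bubble is 16 mm across; centred, it stands between two black rings, 2 mm wide, whose middles are 12 mm either side of the vial's middle.
- vial_middle (a point): Top middle of the green vial, 72 mm long, 20 mm across, in the yellow spirit level (220 x 40 x 18 mm) lying across the cabinet top. +y: along the level to the left, towards the knob, whose axis is 130 mm away; +x: to the cabinet's back. The teak cabinet is 180 mm deep, 280 mm wide, its top 200 mm above the slab, turned up to 0.22 rad.
- mortar: Heavy grey stone mortar, 150 mm across, 85 mm tall, origin under its centre. To be left alone.
- pestle: Short dark wooden pestle lying on the slab, 130 mm long along its x, 38 mm thick. Origin under its centre. To be left alone.
- mug: Blue enamel mug, 80 mm across and tall, handle at its +y. Origin under its centre. To be left alone.
- jar: White plastic jar with a blue flip-top lid, 76 mm across, 107 mm tall. Origin under its centre. To be left alone.

How it is judged:
By the outcome, as a careful person would: the job done as asked, in the order asked, and still so for the second after the job is handed in, while the arm keeps its last pose, push and grip.
It also fails if it takes over 64 s, if anything falls off the work surface, if the arm or the gripper's body presses on something with over 40 N, if the wrist force passes 120 N, or if a joint passes its speed limit or range.

### The arm

A 7-joint arm with a two-finger parallel gripper is mounted at the origin on the work surface. World frame = base frame: x ahead of the robot, y to its left, z up, the work surface at z = 0. Lengths are in m, angles in degrees, forces in N, time in s.
With the tool pointing down it reaches from about 0.4 to 0.85 m from the base axis. Payload 4.5 kg.
Tool frame: the origin (TCP) lies on the centre line of the jaws, within the pads' length; the fingertips stand 22 mm ahead of it and the grasp point (between the pads) lies 3 mm ahead of it (robot.tip_extent is the distance from the TCP to the fingertips, in m); z points along the fingers, y is the direction in which the jaws open and shut (so a half turn about z gives the same grasp; the last joint's range is limited). The gripper opens to 85 mm and grips with 20 to 120 N. Pads are 22 mm wide; open, the fingers measure 114 mm over their backs; the gripper's body (76 mm by 85 mm) begins 54 mm behind the grasp point. The pads swing forward as they close: fully open they stand 13 mm farther back than shut.
Start: joints at [79.229, 39.483, -11.15, 89.685, 9.013, 51.709, -12.324], TCP at [0.138, -0.61, 0.253] pointing down, gripper open.
Joint ranges: [-172.22, 172.22], [-26.19, 119.32], [-84.43, 86.54], [7.71, 146.69], [-57.33, 237.33], [2.42, 119.75], [-152.13, 152.13]. Speed limits (degrees/s): [147.25, 147.25, 180, 180, 180, 180, 180].

### API

Orientations are given as a 3x3 rotation matrix whose columns are the frame's x, y, z axes.
In Python, from station import robot gives the robot as it stands.
- The arm moves only by the shell command python3 -m handwheel 'ROWS'. ROWS is JSON, a list that holds one entry, the list of rows, each a list of 7 numbers: the opening, from 0 (shut) to 1 (fully open), then the shift along the tool's x, y, z in m, then the turn, a rotation vector about the tool's x, y, z in rad. In form: [[[jaw, tx, ty, tz, rx, ry, rz], ...]]. A call has 1 to 20 rows; each row is the pose to reach, as a shift and turn from the pose commanded when the call began, along the tool's axes at that moment; what a row does not reach only later rows make up. A row lasts 1/10 s, in which the tool goes at most 50 mm and 8.59 degrees, less where a joint would pass 70% of its speed; a pose out of reach is approached as far as the arm can. A call with a gripper value outside its range is refused whole. The fingers move at their own pace and stop on an object; the grip force is fixed at half the most. Time passes only in rows, so rows that repeat a pose let the fingers close. It gives the time, the measured TCP pose, the force and the opening at its end, in the units of the state.
- robot.get_state(): the state, without advancing time (a new reading comes with each control period).
- robot.grab_frame(name): name is "scene" or "top" or "wrist"; returns a dict with "img" (384x512x3 uint8, blue, green, red), "depth" (384x512 float32, m along the optical axis (not along the pixel's ray), 0 where there is no reading), "fx", "fy", "cx", "cy" (pixels), "D" ([k1, k2, p1, p2, k3] as OpenCV has them; the pictures are not rectified), "R" (3x3) and "t" (3): a world point X has camera coordinates R X + t; the wrist camera has in their place "T_tool_cam" (4x4, takes a point from camera to tool coordinates, whose origin is the TCP and whose axes are the flange's). Camera axes: x right, y down, z forward; pixel columns grow to the right and rows downward; lengths in m; the calibration is good to about 2 mm. A picture is of the moment at which its call begins: read the wrist's pose just before it.
- robot.finish_job(): hands the job in, once; it reports no verdict.
Trained networks look in the newest picture that a camera, given by its name, has taken for a name from the list of things; names that differ only in an ending like _2 or _b are one class to them, and where a whole thing is asked for, a point or a joint stands for the part that bears it (a point fixed in the world has none). Each returns a list of dicts, best first, with "conf" (0 to 1); they miss things now and then, are a little off and sometimes report something else, mostly with a low value. They report only what shows in the picture. A call takes as long as a camera call.
- robot.cut_out(label, camera): "pixels" (384x512 bool, what is visible of it) and "bbox" ([left, top, right, bottom] in pixels, round what is visible of it).
- robot.place_of(label, camera): "point" ([row, column] in pixels: a listed point, or the origin of a listed thing).
The state is a dict: "time_s": time; "joint_pos": joint angles; "qd": joint speeds; "joint_efforts": joint torques, N m; "tcp_pos": TCP position; "tool_rot": TCP orientation; "contact_force": force on the tool from outside, world axes, zero at the start; "moment": the same for the moment, N m; "width": finger opening in m.
Only numpy, scipy, OpenCV 4.12 (cv2) and the standard library are available. Lean on these libraries where they do the work, as an engineer would, in place of code of your own. Each camera call takes 0.05 s, during which the arm holds its last target.

## Working session

There is one attempt and no reset: what is moved stays moved. The work goes in short steps, Python scripts to look and compute and a shell command to move; the robot and the scene stay as the last step left them, time stands still between calls to the robot, and variables do not carry over. Pictures are saved under pics/ and viewed, and the job is handed in when it is done.

```bash
ls; mkdir -p pics
python3 - <<'E'
from station import robot
import cv2,numpy as np
s=robot.get_state();print({k:np.round(v,3).tolist() for k,v in s.items()})
for c in["scene","top","wrist"]:
    f=robot.grab_frame(c);cv2.imwrite(f"pics/{c}0.png",f["img"])
    print(c,f["fx"],f["fy"],f["cx"],f["cy"],f["D"],f.get("R"),f.get("t"),f.get("T_tool_cam"))
    for l in["door_hinge","door_middle","knob_grip","vial_middle","knob","bubble","mortar","mug","jar","pestle"]:
        r=robot.place_of(l,c);print(l,[(np.round(x["point"],1).tolist(),round(x["conf"],2)) for x in r[:2]])
print(robot.get_state()["time_s"])
E
```

```text
pics
{'time_s': 0.0, 'joint_pos': [79.229, 39.535, -11.144, 89.746, 9.013, 51.709, -12.326], 'qd': [0.069, -0.012, 0.06, -0.007, -0.058, 0.118, -0.1], 'joint_efforts': [0.0, -53.96, -1.266, -15.854, 0.009, 0.01, -0.0], 'tcp_pos': [0.137, -0.609, 0.252], 'tool_rot': [[0.975, 0.22, -0.001], [0.22, -0.975, 0.002], [-0.0, -0.002, -1.0]], 'contact_force': [-0.193, 0.397, 0.273], 'moment': [-0.035, 0.025, 0.003], 'width': 0.085}
scene 478.72776430175526 478.72776430175526 251.31461255809072 186.0013152449373 [-0.18898801  0.          0.          0.          0.        ] [[ 0.6738466   0.7388639   0.00329965]
 [ 0.48227643 -0.43644582 -0.75955546]
 [-0.55976799  0.51341521 -0.65043418]] [-0.34039765 -0.08355173  2.16285829] None
door_hinge [([219.5, 244.6], 0.55)]
door_middle [([195.8, 253.6], 0.79)]
knob_grip [([175.5, 307.0], 0.73)]
vial_middle []
knob [([182.1, 309.4], 0.55)]Traceback (most recent call last):
  File "<stdin>", line 8, in <module>
ValueError: it knows: door_hinge, door_middle, jar, knob, knob_grip, mortar, mug, pestle, vial_middle
```

```bash
cat > h.py <<'E'
from station import robot
import cv2,numpy as np
def ray(f,row,col):
    K=np.array([[f["fx"],0,f["cx"]],[0,f["fy"],f["cy"]],[0,0,1]])
    p=cv2.undistortPoints(np.array([[[col,row]]],float),K,np.array(f["D"],float))[0,0]
    return np.array([p[0],p[1],1.])
def cam(f,s):
    if "T_tool_cam" in f:
        T=np.eye(4);T[:3,:3]=s["tool_rot"];T[:3,3]=s["tcp_pos"];W=T@np.array(f["T_tool_cam"]);return W[:3,:3],W[:3,3]
    R=np.array(f["R"]);return R.T,-R.T@np.array(f["t"])
def pt(f,s,row,col,z=None):
    "world point by depth, or on plane z"
    R,o=cam(f,s);r=R@ray(f,row,col)
    if z is not None: return o+r*(z-o[2])/r[2]
    d=f["depth"][int(round(row))-1:int(round(row))+2,int(round(col))-1:int(round(col))+2];d=d[d>0]
    return o+r*np.median(d) if d.size else None
def proj(f,s,X):
    R,o=cam(f,s);Xc=R.T@(np.array(X)-o)
    K=np.array([[f["fx"],0,f["cx"]],[0,f["fy"],f["cy"]],[0,0,1]])
    return cv2.projectPoints(Xc.reshape(1,3),np.zeros(3),np.zeros(3),K,np.array(f["D"],float))[0][0,0]
def tri(obs):
    A=np.zeros((3,3));b=np.zeros(3)
    for f,s,row,col in obs:
        R,o=cam(f,s);r=R@ray(f,row,col);r/=np.linalg.norm(r);P=np.eye(3)-np.outer(r,r);A+=P;b+=P@o
    return np.linalg.solve(A,b)
E
python3 - <<'E'
from h import *
np.set_printoptions(precision=4,suppress=True)
for c in["scene","top","wrist"]:
    s=robot.get_state();f=robot.grab_frame(c);cv2.imwrite(f"pics/{c}1.png",f["img"])
    print(c,f["fx"],cam(f,s)[1])
    if c=="wrist":print(f["T_tool_cam"])
    for l in["door_hinge","door_middle","knob_grip","vial_middle","knob","mortar","mug","jar","pestle"]:
        r=robot.place_of(l,c)
        for x in r[:1]: print(l,np.round(x["point"],1),round(x["conf"],2),pt(f,s,*x["point"]))
E
```

```text
scene 478.72776430175526 [ 1.4804 -0.8954  1.3445]
door_hinge [222.3 241.9] 0.6 [ 0.5481 -0.086   0.1138]
door_middle [195.7 255.9] 0.78 [0.5256 0.0033 0.175 ]
knob_grip [178.3 307.5] 0.57 [0.6479 0.1402 0.257 ]
vial_middle [196.6 280.3] 0.82 [0.6288 0.0236 0.2268]
knob [180.9 307.5] 0.53 [0.6547 0.1333 0.253 ]
mortar [185.8 326.6] 0.96 [0.5742 0.3641 0.0465]
mug [263.4 160.8] 0.78 [ 0.4611 -0.393   0.0485]
jar [306.  169.3] 0.56 [ 0.6239 -0.4734  0.0387]
pestle [166.  283.2] 0.61 [0.3222 0.3622 0.0056]
top 347.3699028257894 [0.3919 0.0175 1.2695]
door_hinge [171.1 268.2] 0.89 [ 0.5541 -0.0727  0.1941]
door_middle [194.2 233.3] 0.87 [0.4929 0.0392 0.0708]
knob_grip [135.9 197.3] 0.71 [0.6453 0.1386 0.2839]
vial_middle [140.2 240.8] 0.76 [0.6439 0.0124 0.2329]
knob [141.8 197.5] 0.44 [0.6279 0.1379 0.2836]
mortar [182.1 132.5] 0.79 [0.5443 0.4068 0.0207]
mug [210.9 343.4] 0.85 [ 0.4308 -0.3428  0.0759]
jar [170.  357.7] 0.72 [ 0.583  -0.4194  0.0188]
pestle [247.8 147.9] 0.75 [0.3075 0.3459 0.0258]
wrist 288.89538323998096 [ 0.2086 -0.5935  0.3732]
[[ 0.0004 -0.9586 -0.2849  0.0729]
 [ 1.      0.0003  0.0005 -0.0001]
 [-0.0005 -0.2849  0.9586 -0.1199]
 [ 0.      0.      0.      1.    ]]
```

View pics/scene0.png

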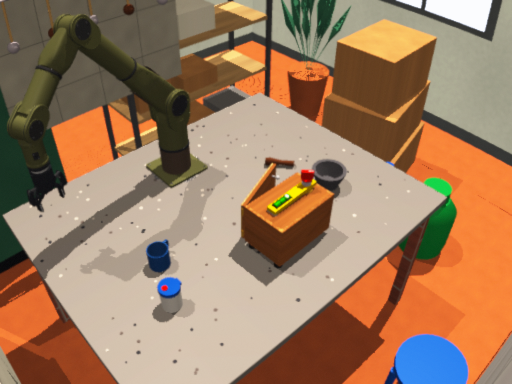

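```bash
ls pics
```

```text
scene0.png
scene1.png
top1.png
wrist1.png
```

Run:
```python
import cv2
i=cv2.imread("pics/top1.png")[90:290,100:400];cv2.imwrite("pics/top1c.png",cv2.resize(i,None,fx=2.6,fy=2.6,interpolation=cv2.INTER_CUBIC))
```

```text
(no output)
```

View pics/top1c.png

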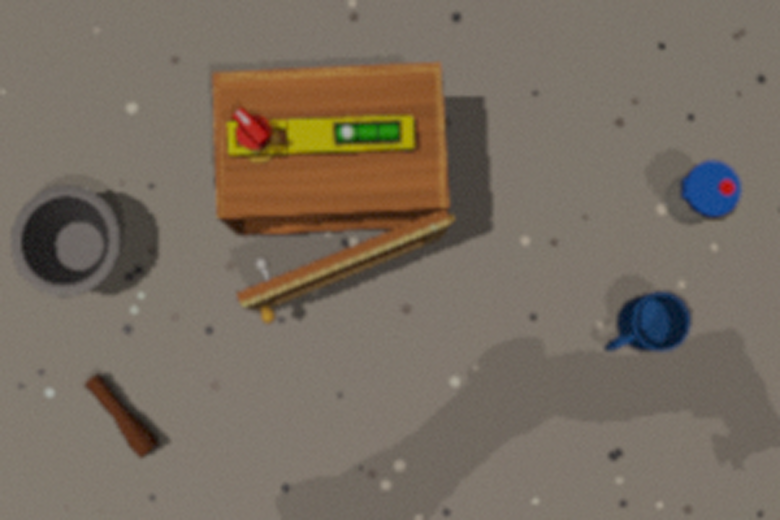

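Run:
```python
from h import *
np.set_printoptions(precision=4,suppress=True)
s=robot.get_state();F={c:robot.grab_frame(c) for c in["scene","top"]}
obs={}
for c in F:
    for l in["door_hinge","door_middle","knob_grip","vial_middle","knob"]:
        r=robot.place_of(l,c)
        if r: obs.setdefault(l,[]).append((F[c],s,*r[0]["point"]))
for l,o in obs.items():
    X=tri(o) if len(o)==2 else None
    print(l,X,[ (proj(x[0],s,X)-np.array([x[3],x[2]])).round(1) for x in o] if X is not None else '')
f=F["top"]
def c2(u,v,z):return pt(f,s,90+v/2.6,100+u/2.6,z)
print("hinge top",c2(450,215,.186),"free",c2(240,300,.186), c2(237,292,.186))
for n,u,v in[("FL",219,217),("FR",447,209),("BL",212,74),("BR",439,65)]: print(n,c2(u,v,.2), pt(f,s,90+v/2.6,100+u/2.6))
b=[c2(237,110,.286),c2(265,142,.286)];print("bar",b)
m=robot.cut_out("knob","top")
for k in m[:1]:
    p=k["pixels"];ys,xs=np.nonzero(p);P=np.array([pt(f,s,y,x) for y,x in zip(ys,xs)]);P=P[P[:,2]>.275];print(len(P),P.mean(0),P.max(0));
    C=np.array([pt(f,s,y,x,.286)[:2] for y,x in zip(ys,xs)]);w,V=np.linalg.eigh(np.cov(C.T));print(C.mean(0),w**.5,V[:,1],np.degrees(np.arctan2(*V[::-1,1])))
print(s["time_s"])
```

```text
door_hinge [ 0.5143 -0.2123  0.2142] [array([-36.8,  -8.7]), array([-28.6, -31.6])]
door_middle [0.4902 0.0423 0.1247] [array([ 1.3, -0.1]), array([1.1, 0.9])]
knob_grip [0.6497 0.137  0.2704] [array([-1. ,  0.2]), array([-1. , -0.8])]
vial_middle [0.6321 0.0074 0.2316] [array([-0.3,  0. ]), array([-0.2, -0.2])]
knob [ 0.6183 -0.1253 -0.016 ] [array([ 75.2, -41.8]), array([81.9, 20.7])]
hinge top [ 0.5502 -0.0888  0.186 ] free [0.4492 0.1653 0.186 ] [0.4589 0.1689 0.186 ]
FL [0.5479 0.189  0.2   ] [0.5486 0.1897 0.1956]
FR [ 0.5554 -0.0839  0.2   ] [ 0.5573 -0.0851  0.1877]
BL [0.724  0.1993 0.2   ] [0.7252 0.2    0.1961]
BR [ 0.7333 -0.0775  0.2   ] [ 0.7341 -0.0777  0.1976]
bar [array([0.6556, 0.1562, 0.286 ]), array([0.6189, 0.1248, 0.286 ])]
86 [0.6382 0.1425 0.2828] [0.6577 0.1599 0.2845]
[0.6335 0.1408] [0.0089 0.0128] [-0.8061 -0.5917] -143.71875132857977
1.8
```

```bash
python3 -m handwheel '[[[0,0.1,-0.07,0,0,0,0],[0,0.2,-0.14,0,0,0,0],[0,0.341,-0.241,0,0,0,0],[0,0.341,-0.241,0,0,0,0],[0,0.341,-0.241,0,0,0,0],[0,0.341,-0.241,0,0,0,0],[0,0.341,-0.241,0,0,0,0],[0,0.341,-0.241,0,0,0,0],[0,0.341,-0.241,0,0,0,0],[0,0.406,-0.615,0,0,0,0],[0,0.406,-0.615,0,0,0,0],[0,0.406,-0.615,0,0,0,0],[0,0.406,-0.615,0,0,0,0],[0,0.406,-0.615,0,0,0,0],[0,0.406,-0.615,0,0,0,0],[0,0.406,-0.615,0,0,0,0],[0,0.406,-0.615,0,0,0,0],[0,0.406,-0.615,0,0,0,0],[0,0.406,-0.615,0,0,0,0]]]'
```

```text
time_s: 4.35
tcp_pos: [0.3983, 0.0799, 0.2534]
tool_rot: [[0.975, 0.222, 0.0], [0.222, -0.975, -0.0], [0.0, 0.0, -1.0]]
contact_force: [0.2, -1.0, 0.9]
width: -0.0
```

Run:
```python
from h import *
np.set_printoptions(precision=4,suppress=True)
s=robot.get_state();f=robot.grab_frame("wrist");cv2.imwrite("pics/w2.png",f["img"])
print(s["joint_pos"])
for l in["door_hinge","door_middle","knob_grip","vial_middle"]:
    for x in robot.place_of(l,"wrist")[:1]: print(l,x["point"],x["conf"],pt(f,s,*x["point"]))
```

```text
[ -13.5322   23.938    -6.2159  125.3616    4.9459   30.914  -100.6511]
door_middle [84.7, 330.6] 0.93 [0.4861 0.0582 0.1948]
```

View pics/w2.png

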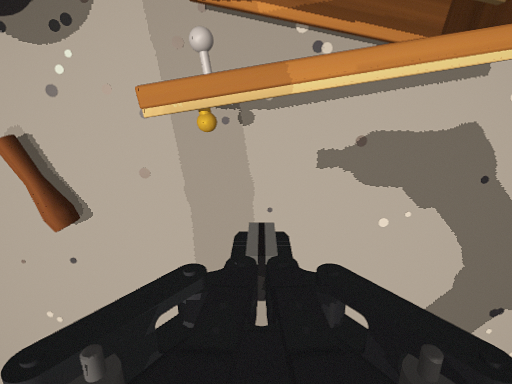

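```bash
python3 -m handwheel '[[[0,0.007,-0.029,0.04,0,0,0],[0,0.007,-0.029,0.081,0,0,0],[0,0.007,-0.029,0.081,0,0,0],[0,0.027,-0.025,0.081,0,0,0],[0,0.037,-0.024,0.081,0,0,0],[0,0.047,-0.023,0.081,0,0,0],[0,0.055,-0.023,0.081,0,0,0],[0,0.063,-0.023,0.081,0,0,0],[0,0.071,-0.023,0.081,0,0,0],[0,0.079,-0.023,0.081,0,0,0],[0,0.087,-0.022,0.081,0,0,0],[0,0.093,-0.022,0.081,0,0,0],[0,0.099,-0.022,0.081,0,0,0],[0,0.099,-0.022,0.081,0,0,0]]]'
python3 - <<'E'
from h import *
s=robot.get_state()
for c in["wrist","top"]:
    f=robot.grab_frame(c);cv2.imwrite(f"pics/{c}3.png",f["img"] if c=="wrist" else cv2.resize(f["img"][90:290,100:400],None,fx=2.6,fy=2.6))
E
```

```text
time_s: 6.0
tcp_pos: [0.4911, 0.1231, 0.1723]
tool_rot: [[0.976, 0.22, 0.001], [0.22, -0.976, 0.0], [0.001, -0.0, -1.0]]
contact_force: [0.5, -0.4, 0.6]
width: -0.0003
```

View pics/wrist3.png

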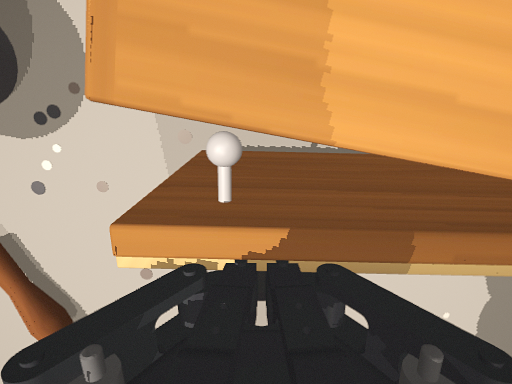

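View pics/top3.png

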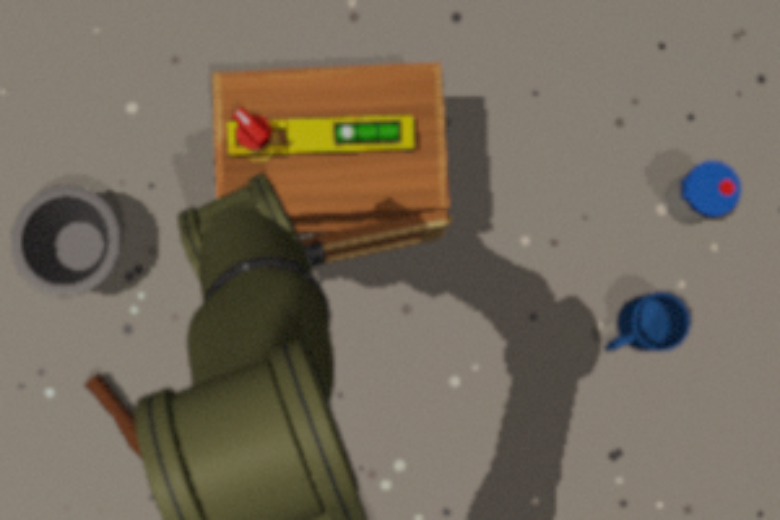

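```bash
python3 -m handwheel '[[[0,0.006,0,0,0,0,0],[0,0.012,0.001,0,0,0,0],[0,0.016,0.001,0,0,0,0],[0,0.02,0.002,0,0,0,0],[0,0.02,0.002,0,0,0,0]]]'
python3 -m handwheel '[[[0,0.003,0.001,0,0,0,0],[0,0.006,0.001,0,0,0,0],[0,0.006,0.001,0,0,0,0]]]'
python3 - <<'E'
from h import *
f=robot.grab_frame("wrist");cv2.imwrite(f"pics/wrist4.png",f["img"])
E
```

```text
time_s: 6.6
tcp_pos: [0.5106, 0.1252, 0.1722]
tool_rot: [[0.976, 0.22, 0.001], [0.22, -0.976, 0.0], [0.001, 0.0, -1.0]]
contact_force: [-0.3, -0.0, 0.1]
width: -0.0001
time_s: 6.9
tcp_pos: [0.5163, 0.1257, 0.1723]
tool_rot: [[0.975, 0.22, 0.0], [0.22, -0.975, 0.0], [0.0, -0.0, -1.0]]
contact_force: [-1.7, -0.6, 0.4]
width: -0.0003
```

View pics/wrist4.png

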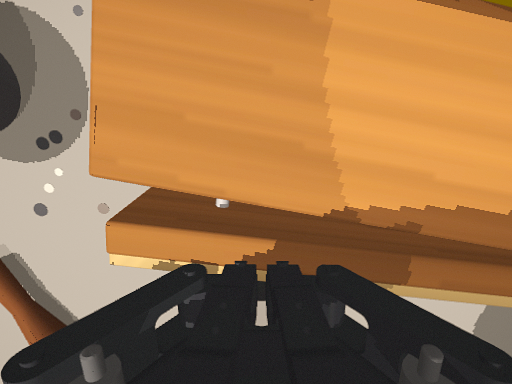

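```bash
python3 -m handwheel '[[[0,0.004,0.001,0,0,0,0],[0,0.008,0.002,0,0,0,0],[0,0.008,0.002,0,0,0,0]]]'
python3 -m handwheel '[[[0,0.003,0.001,0,0,0,0],[0,0.006,0.001,0,0,0,0],[0,0.006,0.001,0,0,0,0]]]'
python3 - <<'E'
from h import *
f=robot.grab_frame("wrist");cv2.imwrite(f"pics/wrist5.png",f["img"])
E
```

```text
time_s: 7.25
tcp_pos: [0.5258, 0.1254, 0.1724]
tool_rot: [[0.976, 0.22, 0.002], [0.22, -0.976, 0.0], [0.002, 0.0, -1.0]]
contact_force: [1.2, -0.1, 0.2]
width: 0.0001
time_s: 7.55
tcp_pos: [0.5306, 0.126, 0.1724]
tool_rot: [[0.975, 0.22, 0.0], [0.22, -0.975, 0.0], [0.0, -0.0, -1.0]]
contact_force: [-4.4, -0.4, 3.0]
width: 0.0002
```

View pics/wrist5.png

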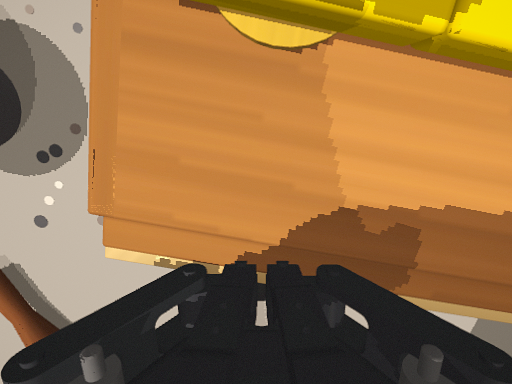

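```bash
python3 -m handwheel '[[[0,0.002,0,0,0,0,0],[0,0.004,0.001,0,0,0,0],[0,0.004,0.001,0,0,0,0]]]'
python3 -m handwheel '[[[0,0.002,0,0,0,0,0],[0,0.003,0.001,0,0,0,0],[0,0.003,0.001,0,0,0,0]]]'
```

```text
time_s: 7.9
tcp_pos: [0.534, 0.1251, 0.172]
tool_rot: [[0.976, 0.22, -0.001], [0.22, -0.976, -0.001], [-0.001, 0.001, -1.0]]
contact_force: [-5.5, -0.1, 0.8]
width: -0.0004
time_s: 8.2
tcp_pos: [0.5364, 0.1252, 0.1719]
tool_rot: [[0.975, 0.22, -0.003], [0.22, -0.975, -0.001], [-0.003, -0.0, -1.0]]
contact_force: [-5.2, 1.5, 1.8]
width: -0.0002
```

```bash
python3 -m handwheel '[[[0,0.002,0,0,0,0,0],[0,0.003,0.001,0,0,0,0],[0,0.003,0.001,0,0,0,0]]]'
python3 -m handwheel '[[[0,0.001,0,0,0,0,0],[0,0.002,0.0005,0,0,0,0],[0,0.002,0.0005,0,0,0,0]]]'
python3 - <<'E'
from h import *
f=robot.grab_frame("wrist");cv2.imwrite(f"pics/wrist6.png",f["img"])
f=robot.grab_frame("top");cv2.imwrite(f"pics/top6.png",cv2.resize(f["img"][90:290,100:400],None,fx=2.6,fy=2.6))
E
```

```text
time_s: 8.5
tcp_pos: [0.539, 0.1247, 0.1717]
tool_rot: [[0.976, 0.22, -0.004], [0.22, -0.976, -0.001], [-0.004, 0.0, -1.0]]
contact_force: [-6.6, 0.0, 0.0]
width: -0.0001
time_s: 8.8
tcp_pos: [0.5406, 0.1249, 0.1717]
tool_rot: [[0.975, 0.22, -0.005], [0.22, -0.975, -0.001], [-0.005, -0.0, -1.0]]
contact_force: [-7.4, 0.0, 2.5]
width: 0.0003
```

View pics/wrist6.png

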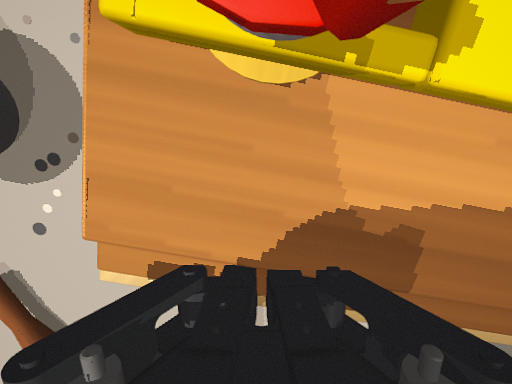

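Run:
```python
from h import *
np.set_printoptions(precision=4,suppress=True)
s=robot.get_state();f=robot.grab_frame("wrist")
for col in[105,115,130,140,150,400,430,460,490]:
    print(col,[ (r,*np.round(p,3)) for r in range(220,345,6) if (p:=pt(f,s,r,col)) is not None and .1<p[2]<.3 and p[0]<.57])
```

```text
105 [(220, np.float64(0.56), np.float64(0.185), np.float64(0.198)), (226, np.float64(0.557), np.float64(0.185), np.float64(0.198)), (232, np.float64(0.555), np.float64(0.185), np.float64(0.197)), (238, np.float64(0.552), np.float64(0.185), np.float64(0.197)), (244, np.float64(0.548), np.float64(0.186), np.float64(0.195)), (250, np.float64(0.545), np.float64(0.186), np.float64(0.195)), (256, np.float64(0.543), np.float64(0.186), np.float64(0.195)), (262, np.float64(0.541), np.float64(0.186), np.float64(0.195)), (268, np.float64(0.537), np.float64(0.186), np.float64(0.194)), (274, np.float64(0.534), np.float64(0.186), np.float64(0.194)), (280, np.float64(0.532), np.float64(0.186), np.float64(0.194)), (310, np.float64(0.542), np.float64(0.173), np.float64(0.219)), (316, np.float64(0.543), np.float64(0.172), np.float64(0.222)), (322, np.float64(0.543), np.float64(0.171), np.float64(0.224)), (328, np.float64(0.543), np.float64(0.17), np.float64(0.227)), (334, np.float64(0.544), np.float64(0.168), np.float64(0.229)), (340, np.float64(0.542), np.float64(0.168), np.float64(0.229))]
115 [(220
[... 7810 characters left out ...]
 (280, np.float64(0.567), np.float64(0.043), np.float64(0.198)), (286, np.float64(0.565), np.float64(0.042), np.float64(0.198)), (292, np.float64(0.562), np.float64(0.041), np.float64(0.199)), (298, np.float64(0.56), np.float64(0.04), np.float64(0.199)), (304, np.float64(0.557), np.float64(0.038), np.float64(0.198)), (310, np.float64(0.553), np.float64(0.034), np.float64(0.196)), (316, np.float64(0.55), np.float64(0.032), np.float64(0.196)), (322, np.float64(0.547), np.float64(0.031), np.float64(0.196)), (328, np.float64(0.545), np.float64(0.03), np.float64(0.196)), (334, np.float64(0.541), np.float64(0.027), np.float64(0.195)), (340, np.float64(0.538), np.float64(0.026), np.float64(0.195))]
```

View pics/top6.png

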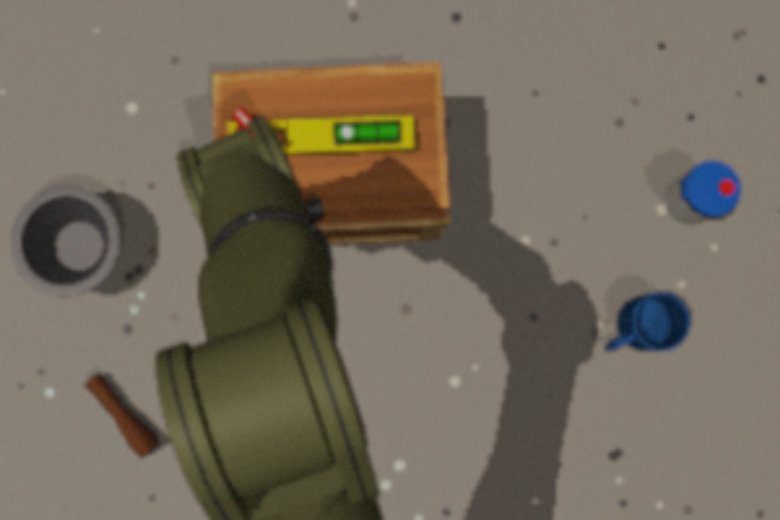

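Run:
```python
from h import *
s=robot.get_state();f=robot.grab_frame("wrist");cv2.imwrite("pics/w7.png",cv2.resize(f["img"][210:384,120:420],None,fx=2.6,fy=2.6,interpolation=cv2.INTER_CUBIC))
for col in[200,240,262,285,310]:
    print(col,[ (r,*[float(v) for v in np.round(p,3)]) for r in range(240,345,8) if (p:=pt(f,s,r,col)) is not None])
print(s["tcp_pos"])
print(proj(f,s,s["tcp_pos"]+s["tool_rot"]@[.011,0,.022]),proj(f,s,s["tcp_pos"]+s["tool_rot"]@[.011,0,-.022]))
f=robot.grab_frame("scene");cv2.imwrite("pics/s7.png",cv2.resize(f["img"][130:290,200:380],None,fx=4,fy=3.7,interpolation=cv2.INTER_CUBIC))
```

```text
200 [(240, 0.559, 0.152, 0.197), (248, 0.556, 0.151, 0.198), (256, 0.553, 0.151, 0.198), (264, 0.548, 0.15, 0.195), (272, 0.548, 0.149, 0.2), (280, 0.547, 0.148, 0.203), (288, 0.544, 0.148, 0.204), (296, 0.542, 0.147, 0.205), (304, 0.538, 0.147, 0.205), (312, 0.554, 0.145, 0.226), (320, 0.554, 0.144, 0.229), (328, 0.554, 0.144, 0.232), (336, 0.554, 0.143, 0.234), (344, 0.554, 0.143, 0.237)]
240 [(240, 0.563, 0.138, 0.198), (248, 0.56, 0.137, 0.198), (256, 0.556, 0.136, 0.198), (264, 0.552, 0.136, 0.197), (272, 0.551, 0.135, 0.2), (280, 0.551, 0.135, 0.205), (288, 0.556, 0.135, 0.215), (296, 0.556, 0.135, 0.219), (304, 0.556, 0.135, 0.223), (312, 0.556, 0.134, 0.226), (320, 0.556, 0.134, 0.229), (328, 0.556, 0.134, 0.231), (336, 0.554, 0.134, 0.232), (344, 0.553, 0.133, 0.233)]
262 [(240, 0.564, 0.13, 0.198), (248, 0.561, 0.129, 0.198), (256, 0.558, 0.128, 0.198), (264, 0.555, 0.128, 0.198), (272, 0.55, 0.127, 0.195), (280, 0.546, 0.126, 0.196), (288, 0.543, 0.125, 0.195), (296, 0.539, 0.124, 0.195), (304, 0.535, 0.123, 0.194), (312, 0.368, 0.085, -0.001), (320, 0.356, 0.082, -0.001),
[... 258 characters left out ...]
, 0.559, 0.122, 0.216), (296, 0.559, 0.122, 0.219), (304, 0.559, 0.122, 0.223), (312, 0.559, 0.122, 0.226), (320, 0.559, 0.123, 0.229), (328, 0.559, 0.123, 0.232), (336, 0.558, 0.123, 0.234), (344, 0.557, 0.123, 0.235)]
310 [(240, 0.568, 0.113, 0.198), (248, 0.565, 0.112, 0.198), (256, 0.562, 0.112, 0.198), (264, 0.559, 0.111, 0.198), (272, 0.555, 0.11, 0.198), (280, 0.551, 0.108, 0.197), (288, 0.561, 0.114, 0.216), (296, 0.561, 0.115, 0.22), (304, 0.561, 0.115, 0.224), (312, 0.56, 0.116, 0.226), (320, 0.56, 0.116, 0.229), (328, 0.56, 0.117, 0.232), (336, 0.56, 0.117, 0.234), (344, 0.56, 0.117, 0.237)]
[0.54034979 0.12476877 0.1716252 ]
[261.22971432 220.07262752] [261.31378311 265.94751739]
```

View pics/w7.png

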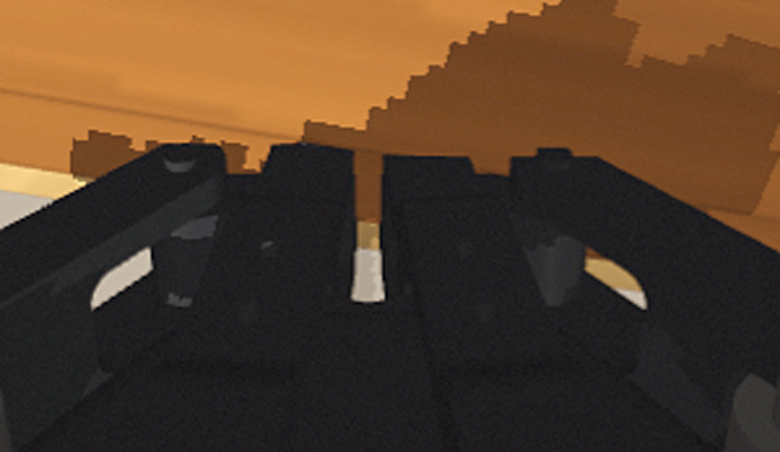

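View pics/s7.png

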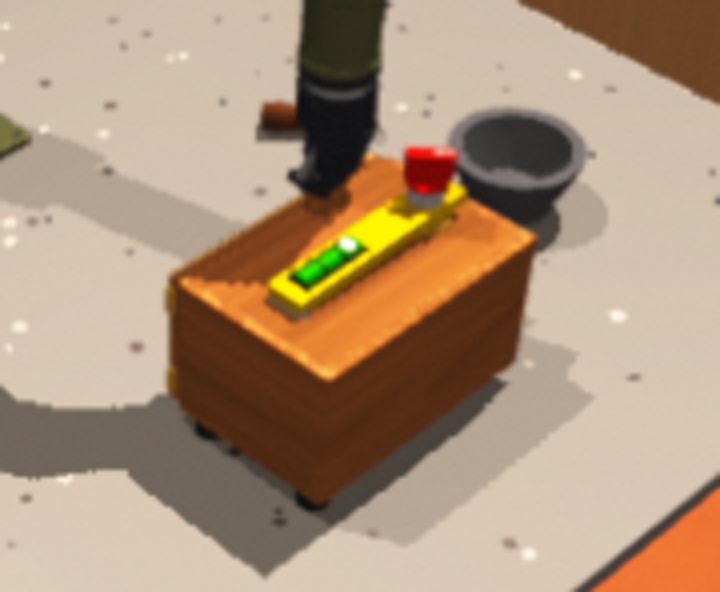

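```bash
python3 -m handwheel '[[[0,-0.01,0,0,0,0,0],[0,-0.04,0,0,0,0,0],[0,-0.07,0,0,0,0,0],[0,-0.07,0,0,0,0,0]]]'
python3 - <<'E'
from h import *
s=robot.get_state();f=robot.grab_frame("wrist");cv2.imwrite("pics/w8.png",f["img"])
for col in[130,200,300,400,500]:
    print(col,[ (r,*[float(v) for v in np.round(p,3)]) for r in range(100,290,6) if (p:=pt(f,s,r,col)) is not None and .1<p[2]<.21 and p[0]<.565])
E
```

```text
time_s: 9.45
tcp_pos: [0.4708, 0.1078, 0.1723]
tool_rot: [[0.975, 0.22, -0.003], [0.22, -0.975, -0.002], [-0.004, 0.001, -1.0]]
contact_force: [-0.1, -0.3, -0.3]
width: 0.0001
130 [(100, 0.532, 0.166, 0.193)]
200 [(100, 0.537, 0.143, 0.194), (106, 0.535, 0.143, 0.194), (112, 0.533, 0.143, 0.194), (268, 0.478, 0.133, 0.197), (274, 0.478, 0.132, 0.201), (280, 0.478, 0.132, 0.205), (286, 0.475, 0.131, 0.205)]
300 [(100, 0.544, 0.112, 0.196), (106, 0.543, 0.111, 0.195), (112, 0.541, 0.111, 0.195), (118, 0.539, 0.11, 0.194), (124, 0.537, 0.11, 0.194), (130, 0.535, 0.109, 0.194), (268, 0.482, 0.095, 0.191), (274, 0.486, 0.097, 0.201), (280, 0.486, 0.098, 0.205)]
400 [(100, 0.551, 0.08, 0.195), (106, 0.55, 0.08, 0.195), (112, 0.548, 0.079, 0.195), (118, 0.546, 0.078, 0.195), (124, 0.544, 0.078, 0.195), (130, 0.542, 0.077, 0.195), (136, 0.541, 0.076, 0.195), (142, 0.539, 0.075, 0.194), (148, 0.537, 0.075, 0.195)]
500 [(100, 0.558, 0.052, 0.199), (106, 0.557, 0.05, 0.198), (112, 0.555, 0.047, 0.195), (118, 0.553, 0.046, 0.196), (124, 0.552, 0.046, 0.196), (130, 0.55, 0.045, 0.196), (136, 0.548, 0.044, 0.196), (142, 0.546, 0.043, 0.196), (148, 0.544, 0.042, 0.196), (154, 0.542, 0.04, 0.195), (160, 0.54, 0.039, 0.195), (166, 0.539, 0.038, 0.195)]
```

View pics/w8.png

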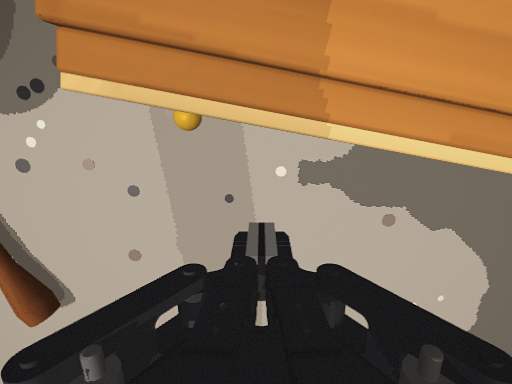

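Run:
```python
from h import *
s=robot.get_state();f=robot.grab_frame("wrist")
im=f["img"];cv2.imwrite("pics/w8z.png",np.vstack([cv2.resize(im[0:120,30:190],(800,300)),cv2.resize(im[60:180,352:512],(800,300))]))
# door outer edge: last row with depth z>.18 ; groove: row of z step
D=[];G=[]
g=cv2.cvtColor(im,cv2.COLOR_BGR2GRAY).astype(float)
for col in range(70,510,5):
    zs=np.array([ (lambda p: p[2] if p is not None else 0)(pt(f,s,r,col)) for r in range(1,200)])
    i=np.nonzero((zs>.185)&(zs<.205))[0]
    if len(i)==0: continue
    j=i[0]
    while j+1<len(zs) and .185<zs[j+1]<.205:j+=1
    D.append(pt(f,s,j+1,col,.1945)[:2])
    r0=max(j-75,3);seg=g[r0:j-30,col]; 
    if len(seg)>20: k=r0+int(np.argmin(seg-cv2.blur(seg.reshape(-1,1),(1,9))[:,0])); G.append(pt(f,s,k,col,.197)[:2])
for n,P in(("door",D),("groove",G)):
    P=np.array(P)
    for _ in range(4):
        c=np.polyfit(P[:,1],P[:,0],1);r=P[:,0]-np.polyval(c,P[:,1]);P=P[abs(r)<max(2*np.median(abs(r)),.0005)]
    print(n,len(P),c,"deg",np.degrees(np.arctan(c[0])),"x at y=.17:",np.polyval(c,.17),"y=-.08",np.polyval(c,-.08),P[:,1].min(),P[:,1].max())
```

```text
door 88 [-0.03796097  0.53822226] deg -2.173959268554419 x at y=.17: 0.5317688949099251 y=-.08 0.5412591363223921 0.0344586817793827 0.18582519388019014
groove 88 [-0.03992834  0.55693186] deg -2.2865106805438407 x at y=.17: 0.5501440398478755 y=-.08 0.5601261244387248 0.045717051814164744 0.18499978946553453
```

View pics/w8z.png

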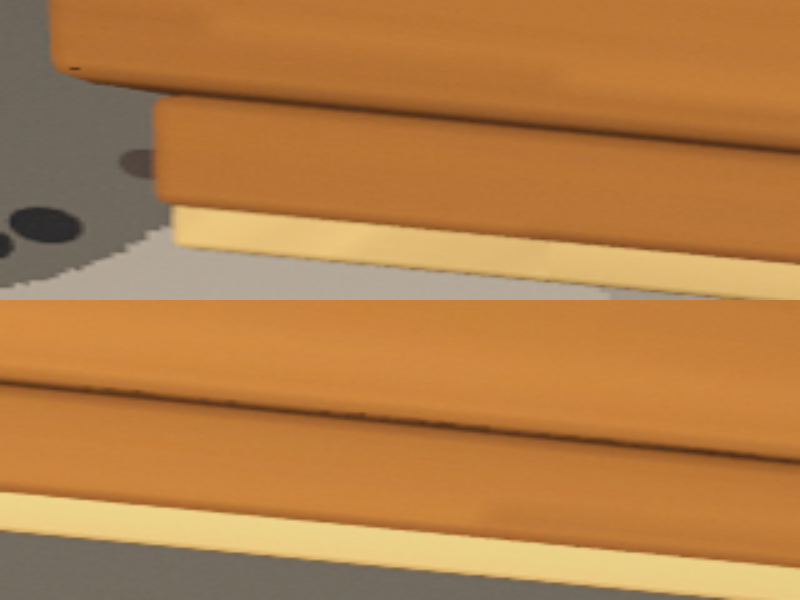

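```bash
python3 -m handwheel '[[[0,0,0,-0.05,0,0,0],[0,0,0,-0.1,0,0,0],[0.3,0,0,-0.15,0,0,0],[0.6,0,0,-0.2,0,0,-0.149],[0.8,0.02,0,-0.2,0,0,-0.298],[1,0.04,0,-0.2,0,0,-0.447],[1,0.06,0,-0.2,0,0,-0.596],[1,0.082,-0.002,-0.2,0,0,-0.745],[1,0.082,-0.002,-0.2,0,0,-0.894],[1,0.082,-0.002,-0.2,0,0,-1.043],[1,0.082,-0.002,-0.2,0,0,-1.192],[1,0.082,-0.002,-0.2,0,0,-1.341],[1,0.082,-0.002,-0.2,0,0,-1.49],[1,0.082,-0.002,-0.2,0,0,-1.639],[1,0.082,-0.002,-0.2,0,0,-1.8],[1,0.082,-0.002,-0.2,0,0,-1.8]]]' && python3 -m handwheel '[[[1,0,0,0,0,0,-0.149],[1,0,0,0,0,0,-0.298],[1,0,0,0,0,0,-0.447],[1,0,0,0,0,0,-0.596],[1,0,0,0,0,0,-0.745],[1,0,0,0,0,0,-0.894],[1,0,0,0,0,0,-1.043],[1,0,0,0,0,0,-1.192],[1,0,0,0,0,0,-1.341],[1,0,0,0,0,0,-1.49],[1,0,0,0,0,0,-1.639],[1,0,0,0,0,0,-1.79],[1,0,0,0,0,0,-1.79]]]'
python3 - <<'E'
from h import *
s=robot.get_state();f=robot.grab_frame("wrist");cv2.imwrite("pics/w9.png",f["img"])
print(np.round(s["joint_pos"],1))
for x in robot.place_of("knob_grip","wrist")[:1]: print(x["point"],x["conf"],pt(f,s,*x["point"]),pt(f,s,*x["point"],.27))
m=robot.cut_out("knob","wrist")
if m: print(m[0]["bbox"],m[0]["conf"])
E
```

```text
time_s: 11.15
tcp_pos: [0.5557, 0.1295, 0.3726]
tool_rot: [[-0.435, 0.9, 0.002], [0.9, 0.435, 0.002], [0.0, 0.003, -1.0]]
contact_force: [0.2, -0.1, 0.3]
width: 0.0856
time_s: 12.45
tcp_pos: [0.555, 0.1295, 0.3721]
tool_rot: [[-0.786, -0.618, 0.0], [-0.618, 0.786, 0.001], [-0.001, 0.001, -1.0]]
contact_force: [-0.2, 0.2, 0.1]
width: 0.0855
[ 15.6  38.2 -62.2  88.3  34.5  74.5  77.3]
[271.9, 213.3] 0.78 [0.63078444 0.13871338 0.28384693] [0.63961062 0.14231331 0.27      ]
[194.4, 236.9, 239.3, 306.0] 0.83
```

View pics/w9.png

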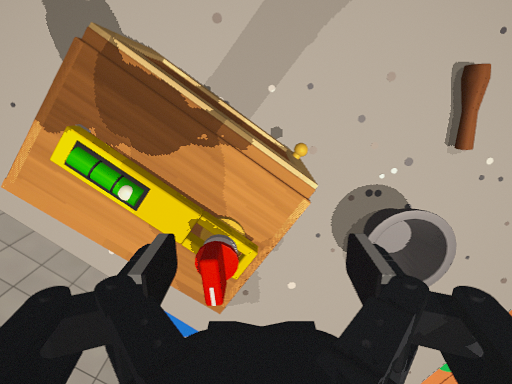

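Run:
```python
from h import *
np.set_printoptions(precision=4,suppress=True)
s=robot.get_state();f=robot.grab_frame("wrist")
im=f["img"];cv2.imwrite("pics/w9z.png",cv2.resize(im[220:320,160:280],None,fx=6,fy=5.5,interpolation=cv2.INTER_CUBIC))
m=robot.cut_out("knob","wrist")[0]["pixels"]
ys,xs=np.nonzero(m);P=np.array([pt(f,s,y,x) for y,x in zip(ys,xs)]);print(np.percentile(P[:,2],[0,25,50,75,95,100]))
zt=np.percentile(P[:,2],98);T=P[P[:,2]>zt-.004]
r=cv2.minAreaRect((T[:,:2]*1000).astype(np.float32));print(zt,len(T),r);print(cv2.boxPoints(r))
```

```text
[0.1975 0.252  0.2708 0.2837 0.2843 0.285 ]
0.28457765404472796 894 ((641.15625, 143.70082092285156), (46.14686584472656, 16.068952560424805), 42.437294006347656)
[[618.7062 134.0608]
 [629.5492 122.2017]
 [663.6063 153.3408]
 [652.7633 165.2   ]]
```

View pics/w9z.png

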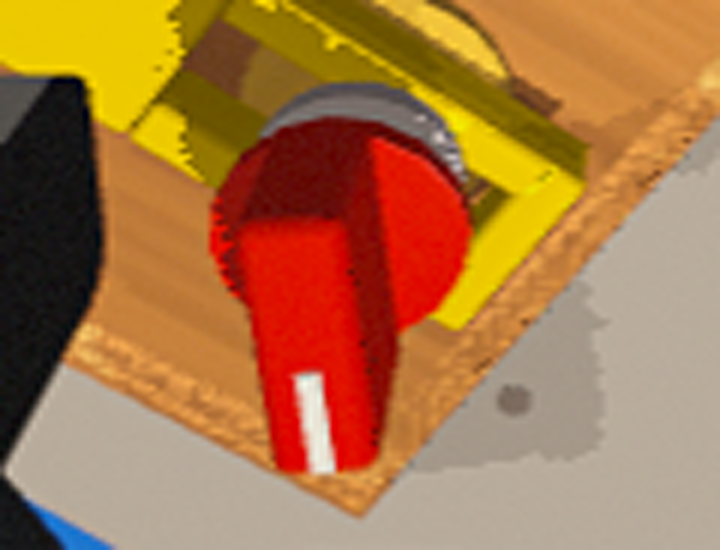

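```bash
python3 -m handwheel '[[[1,-0.035,-0.02,0,0,0,-0.074],[1,-0.0765,-0.042,0,0,0,-0.074],[1,-0.0765,-0.042,0,0,0,-0.074],[1,-0.0765,-0.042,0.03,0,0,-0.074],[1,-0.0765,-0.042,0.06,0,0,-0.074],[1,-0.0765,-0.042,0.08,0,0,-0.074],[1,-0.0765,-0.042,0.094,0,0,-0.074],[1,-0.0765,-0.042,0.094,0,0,-0.074]]]'
python3 - <<'E'
from h import *
s=robot.get_state();f=robot.grab_frame("wrist");cv2.imwrite("pics/w10.png",f["img"])
E
```

```text
time_s: 13.5
tcp_pos: [0.6393, 0.1435, 0.2765]
tool_rot: [[-0.736, -0.677, -0.003], [-0.677, 0.736, -0.002], [0.003, 0.001, -1.0]]
contact_force: [0.1, -1.4, -0.5]
width: 0.0853
```

View pics/w10.png

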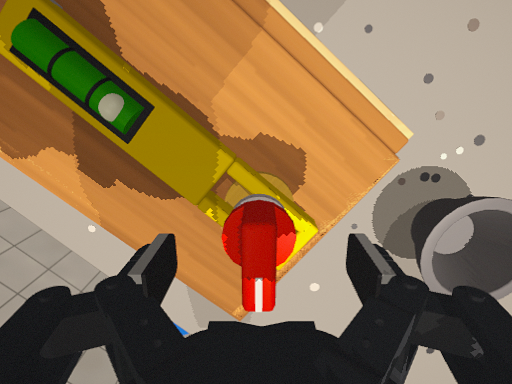

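```bash
python3 -m handwheel '[[[0.3,0,0,0,0,0,0],[0.1,0,0,0,0,0,0],[0,0,0,0,0,0,0],[0,0,0,0,0,0,0],[0,0,0,0,0,0,0],[0,0,0,0,0,0,0],[0,0,0,0,0,0,0],[0,0,0,0,0,0,0],[0,0,0,0,0,0,0],[0,0,0,0,0,0,0]]]'; python3 -m handwheel '[[[0,0,0,0.004,0,0,0],[0,0,0,0.008,0,0,0],[0,0,0,0.012,0,0,0],[0,0,0,0.012,0,0,0],[0,0,0,0.012,0,0,0]]]'
```

```text
time_s: 14.55
tcp_pos: [0.6402, 0.1453, 0.2787]
tool_rot: [[-0.735, -0.678, 0.001], [-0.678, 0.735, 0.002], [-0.002, 0.001, -1.0]]
contact_force: [1.3, 5.3, 1.7]
width: 0.0152
time_s: 15.05
tcp_pos: [0.6407, 0.1453, 0.2676]
tool_rot: [[-0.735, -0.678, 0.002], [-0.678, 0.735, 0.002], [-0.003, 0.0, -1.0]]
contact_force: [1.2, 3.6, 8.0]
width: 0.0149
```

```bash
python3 -m handwheel '[[[0,0,0,0,0,0,0.1],[0,0,0,0,0,0,0.2],[0,0,0,0,0,0,0.3],[0,0,0,0,0,0,0.4],[0,0,0,0,0,0,0.5],[0,0,0,0,0,0,0.6],[0,0,0,0,0,0,0.6],[0,0,0,0,0,0,0.6],[0,0,0,0,0,0,0.6],[0,0,0,0,0,0,0.6],[0,0,0,0,0,0,0.6],[0,0,0,0,0,0,0.6],[0,0,0,0,0,0,0.6],[0,0,0,0,0,0,0.6],[0,0,0,0,0,0,0.6],[0,0,0,0,0,0,0.6]]]'
python3 - <<'E'
from h import *
s=robot.get_state();print(np.round(s["joint_pos"],1),s["moment"])
for c in["wrist","scene","top"]:
    f=robot.grab_frame(c);cv2.imwrite(f"pics/{c}11.png",f["img"] if c=="wrist" else cv2.resize(f["img"][100:220,180:330],(750,600),interpolation=cv2.INTER_CUBIC))
    for x in robot.place_of("vial_middle",c)[:1]: print(c,x)
E
```

```text
time_s: 16.65
tcp_pos: [0.6412, 0.1428, 0.2675]
tool_rot: [[-0.99, -0.142, 0.003], [-0.142, 0.99, -0.002], [-0.002, -0.002, -1.0]]
contact_force: [0.7, 1.1, 7.5]
width: 0.0151
[  7.3  47.9 -49.7  81.7  37.9  67.7  50.8] [ 0.23639951 -0.36454037 -0.03312677]
wrist {'point': [205.2, 38.3], 'conf': 0.62}
scene {'point': [200.1, 279.9], 'conf': 0.73}
```

View pics/wrist11.png

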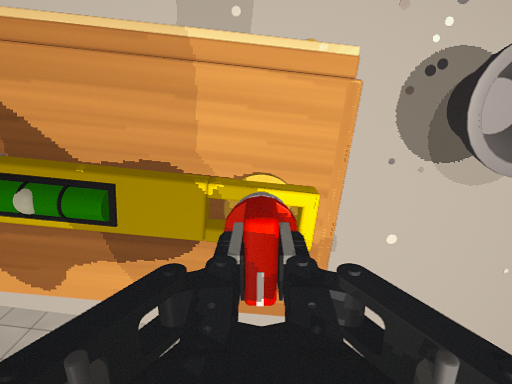

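View pics/top11.png

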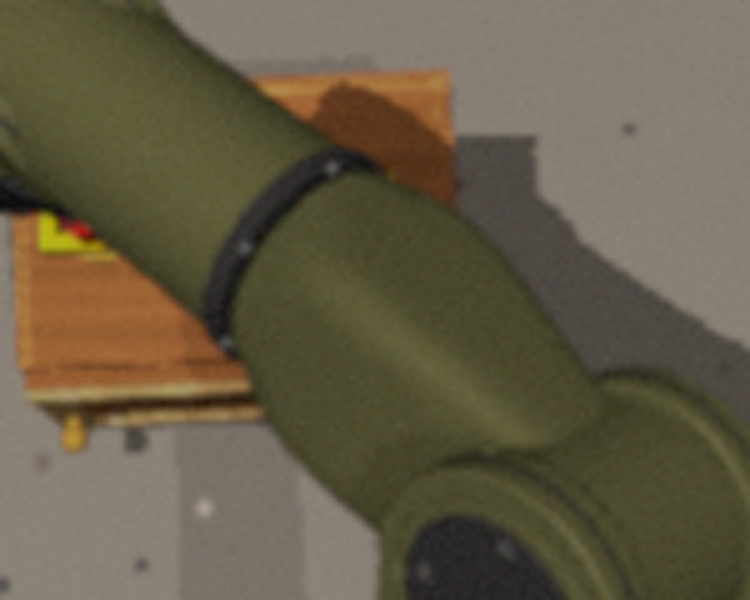

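View pics/scene11.png

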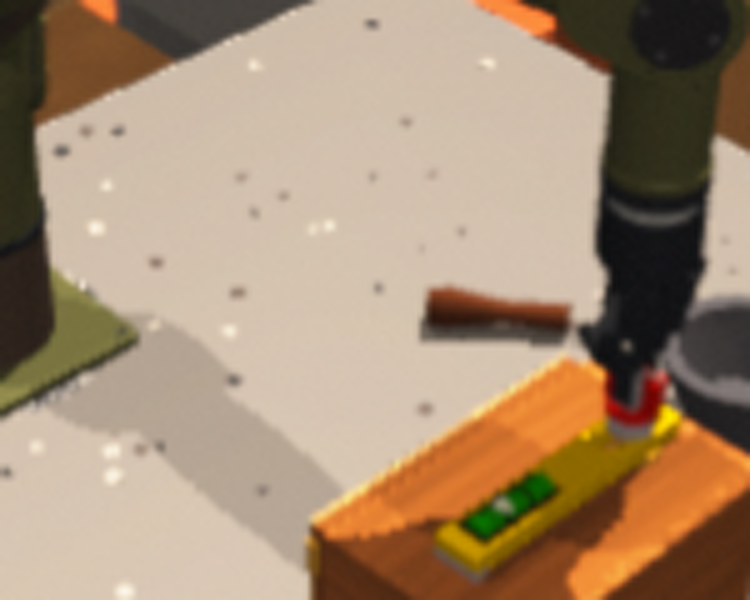

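Run:
```python
from h import *
np.set_printoptions(precision=4,suppress=True)
s=robot.get_state();f=robot.grab_frame("wrist");fs=robot.grab_frame("scene")
a=cv2.resize(f["img"][165:240,0:150],(800,400),interpolation=cv2.INTER_CUBIC)
b=cv2.resize(fs["img"][188:213,262:312],(400,200),interpolation=cv2.INTER_CUBIC)
cv2.imwrite("pics/z12.png",np.vstack([a,np.hstack([b,b])]))
for z in(.224,.23):
    P=[pt(f,s,201,c,z) for c in(24,65,112)];print(P)
```

```text
[array([ 0.6487, -0.0009,  0.224 ]), array([0.6451, 0.0239, 0.224 ]), array([0.641 , 0.0521, 0.224 ])]
[array([0.6458, 0.004 , 0.23  ]), array([0.6423, 0.0279, 0.23  ]), array([0.6384, 0.0551, 0.23  ])]
```

View pics/z12.png

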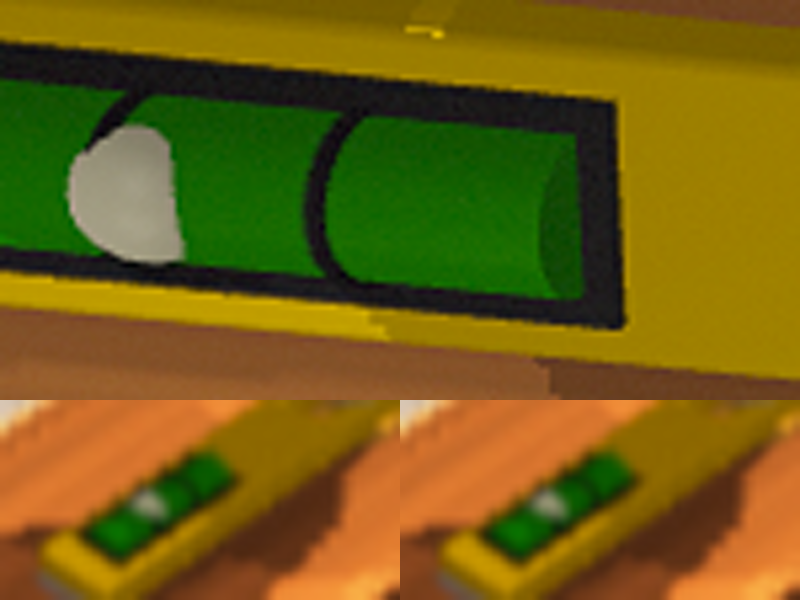

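```bash
cat > prof.py <<'E'
from h import *
def prof(f,s,M=(.646,.0135,.226),yaw=np.radians(2.2)):
    u=np.array([-np.sin(yaw),np.cos(yaw),0]);v=np.array([np.cos(yaw),np.sin(yaw),0])
    t=np.arange(-50,50.1,1)/1000;w=np.arange(-8,8.1,2)/1000
    px=np.array([[proj(f,s,np.array(M)+u*a+v*b) for a in t] for b in w]).astype(np.float32)
    im=cv2.remap(f["img"].astype(np.float32),px[...,0],px[...,1],cv2.INTER_CUBIC)
    return t*1000,im
def report(f,s,**k):
    t,im=prof(f,s,**k);g=im[2:7].mean(0);r=g[:,2]+g[:,0];G=g[:,1]
    bub=np.clip(g[:,0]-25,0,None)  # blue: yellow, green and black have little
    return t,im,g
E
python3 - <<'E'
from prof import *
s=robot.get_state();f=robot.grab_frame("scene");fw=robot.grab_frame("wrist")
t,im,g=report(f,s)
for a,b in zip(t[::2],g[::2]): print(int(a),b.round(0),end=" | ")
cv2.imwrite("pics/rect13.png",np.vstack([cv2.resize(np.clip(prof(x,s)[1],0,255).astype(np.uint8)[::-1,::-1],(800,140),interpolation=cv2.INTER_CUBIC) for x in(f,fw)]))
E
```

```text
-50 [  0. 148. 196.] | -48 [  0. 143. 189.] | -46 [ -0. 130. 174.] | -44 [ -1. 108. 145.] | -42 [  1.  80. 105.] | -40 [ 5. 59. 62.] | -38 [ 7. 55. 30.] | -36 [ 4. 66. 13.] | -34 [ 1. 82.  8.] | -32 [-1. 95.  7.] | -30 [ -0. 104.   8.] | -28 [  0. 108.   9.] | -26 [ -0. 109.  10.] | -24 [ -0. 105.   9.] | -22 [-0. 99.  9.] | -20 [-1. 94.  9.] | -18 [-1. 90. 10.] | -16 [ 2. 89. 15.] | -14 [14. 91. 28.] | -12 [33. 95. 49.] | -10 [ 55. 103.  75.] | -8 [ 73. 112.  99.] | -6 [ 87. 123. 116.] | -4 [ 92. 130. 122.] | -2 [ 84. 127. 111.] | 0 [ 63. 116.  86.] | 2 [ 37. 104.  55.] | 4 [15. 95. 30.] | 6 [ 3. 91. 16.] | 8 [-1. 88. 11.] | 10 [-0. 85. 10.] | 12 [ 0. 79. 10.] | 14 [ 1. 70. 11.] | 16 [ 3. 63. 12.] | 18 [ 4. 63. 12.] | 20 [ 3. 71. 12.] | 22 [ 1. 80. 11.] | 24 [ 0. 86. 10.] | 26 [-0. 88.  8.] | 28 [-0. 88.  7.] | 30 [ 0. 88.  7.] | 32 [-0. 88.  9.] | 34 [-0. 88. 17.] | 36 [-0. 89. 33.] | 38 [ 0. 93. 59.] | 40 [ 0. 97. 88.] | 42 [  0. 100. 113.] | 44 [  0. 102. 130.] | 46 [  0. 104. 139.] | 48 [  0. 104. 141.] | 50 [  0. 104. 141.] |
```

View pics/rect13.png

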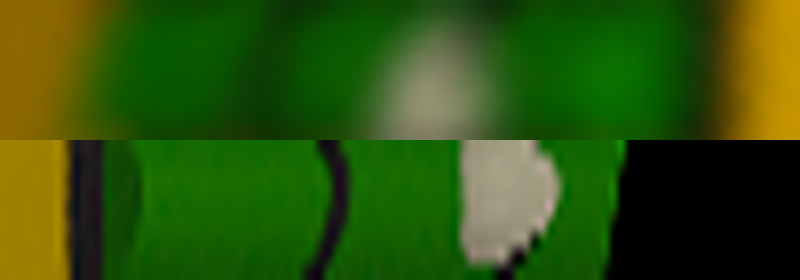

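```bash
python3 -m handwheel '[[[0,0,-0.0002,0,0,0,0.08],[0,0,-0.0004,0,0,0,0.16],[0,0,-0.0005,0,0,0,0.24],[0,0,-0.0006,0,0,0,0.32],[0,0,-0.0007,0,0,0,0.4],[0,0,-0.0007,0,0,0,0.45],[0,0,-0.0007,0,0,0,0.45],[0,0,-0.0007,0,0,0,0.45],[0,0,-0.0007,0,0,0,0.45],[0,0,-0.0007,0,0,0,0.45],[0,0,-0.0007,0,0,0,0.45],[0,0,-0.0007,0,0,0,0.45],[0,0,-0.0007,0,0,0,0.45],[0,0,-0.0007,0,0,0,0.45],[0,0,-0.0007,0,0,0,0.45],[0,0,-0.0007,0,0,0,0.45],[0,0,-0.0007,0,0,0,0.45],[0,0,-0.0007,0,0,0,0.45],[0,0,-0.0007,0,0,0,0.45],[0,0,-0.0007,0,0,0,0.45]]]'
cat > bub.py <<'E'
from prof import *
import sys
s=robot.get_state();fs=[robot.grab_frame("scene") for _ in range(3)];fw=robot.grab_frame("wrist")
G=np.mean([report(f,s)[2] for f in fs],0);t=report(fs[0],s)[0]
b=np.clip(G[:,0]-10,0,None)*(abs(t)<34);c=(b*t).sum()/b.sum()
print("bubble t",c)
for a,x in zip(t[::2],G[::2]): print(int(a),x.round(0).astype(int).tolist(),end=" ")
n=sys.argv[1]
cv2.imwrite(f"pics/r{n}.png",np.vstack([cv2.resize(np.clip(prof(fs[0],s)[1],0,255).astype(np.uint8)[::-1,::-1],(768,140),interpolation=cv2.INTER_CUBIC),cv2.resize(fw["img"],(768,430))]))
E
python3 bub.py 14
```

```text
time_s: 19.15
tcp_pos: [0.6416, 0.1408, 0.2674]
tool_rot: [[-0.953, 0.304, 0.003], [0.304, 0.953, -0.004], [-0.004, -0.003, -1.0]]
contact_force: [0.7, -1.0, 8.5]
width: 0.015
bubble t 0.46685936677580425
-50 [0, 148, 195] -48 [0, 142, 188] -46 [-1, 128, 171] -44 [-1, 105, 141] -42 [2, 77, 99] -40 [6, 56, 56] -38 [6, 54, 25] -36 [3, 67, 12] -34 [0, 83, 8] -32 [0, 97, 7] -30 [0, 106, 8] -28 [0, 110, 9] -26 [0, 112, 9] -24 [0, 112, 9] -22 [0, 112, 10] -20 [0, 113, 10] -18 [0, 113, 9] -16 [0, 111, 9] -14 [-1, 108, 10] -12 [1, 100, 13] -10 [10, 92, 23] -8 [27, 95, 43] -6 [54, 113, 77] -4 [86, 141, 117] -2 [110, 163, 146] 0 [122, 171, 161] 2 [119, 167, 157] 4 [100, 152, 133] 6 [70, 130, 97] 8 [38, 109, 59] 10 [15, 92, 30] 12 [3, 80, 15] 14 [1, 72, 11] 16 [2, 70, 11] 18 [1, 74, 11] 20 [0, 81, 10] 22 [0, 87, 10] 24 [0, 90, 9] 26 [0, 91, 9] 28 [0, 91, 9] 30 [0, 90, 9] 32 [0, 90, 11] 34 [0, 89, 18] 36 [0, 90, 33] 38 [0, 93, 59] 40 [0, 96, 88] 42 [0, 100, 113] 44 [0, 102, 130] 46 [0, 103, 138] 48 [0, 104, 141] 50 [0, 104, 141]
```

View pics/r14.png

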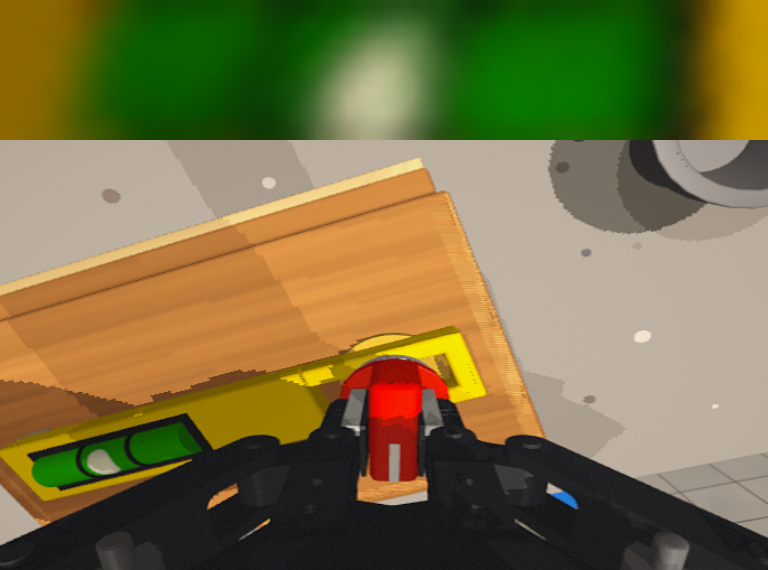

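```bash
cat > wz.py <<'E'
from prof import *
import sys
s=robot.get_state();fw=robot.grab_frame("wrist");n=sys.argv[1]
a=cv2.resize(fw["img"][235:345,10:150],(763,600),interpolation=cv2.INTER_CUBIC);cv2.imwrite(f"pics/z{n}.png",a)
m=robot.place_of("vial_middle","wrist");print(m[:1], s["time_s"],s["contact_force"])
im=fw["img"][235:345,10:150].astype(int);w=(im.min(2)>70).astype(np.uint8)
k,l,st,ce=cv2.connectedComponentsWithStats(w);print([(st[i].tolist(),ce[i].round(1).tolist()) for i in range(1,k) if st[i][4]>20])
E
python3 wz.py 15
```

```text
[{'point': [290.8, 68.3], 'conf': 0.63}] 19.35 [ 1.44631693 -1.49430699  8.62215154]
[([9, 23, 14, 6, 22], [15.0, 25.6]), ([48, 41, 23, 23, 331], [57.4, 53.2]), ([0, 86, 23, 24, 255], [6.9, 101.7])]
```

View pics/z15.png

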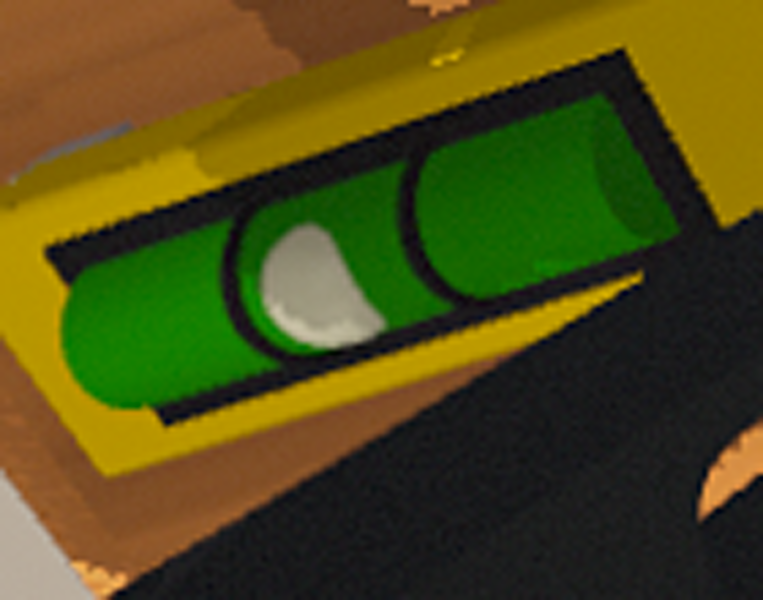

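```bash
python3 -m handwheel '[[[0,0,-0.0001,0,0,0,0.05],[0,0,-0.0002,0,0,0,0.1],[0,0,-0.0002,0,0,0,0.145],[0,0,-0.0002,0,0,0,0.145],[0,0,-0.0002,0,0,0,0.145],[0,0,-0.0002,0,0,0,0.145],[0,0,-0.0002,0,0,0,0.145],[0,0,-0.0002,0,0,0,0.145],[0,0,-0.0002,0,0,0,0.145],[0,0,-0.0002,0,0,0,0.145],[0,0,-0.0002,0,0,0,0.145],[0,0,-0.0002,0,0,0,0.145],[0,0,-0.0002,0,0,0,0.145],[0,0,-0.0002,0,0,0,0.145],[0,0,-0.0002,0,0,0,0.145],[0,0,-0.0002,0,0,0,0.145],[0,0,-0.0002,0,0,0,0.145],[0,0,-0.0002,0,0,0,0.145]]]'
python3 wz.py 16; python3 bub.py 16
```

```text
time_s: 21.25
tcp_pos: [0.6416, 0.1402, 0.2674]
tool_rot: [[-0.899, 0.438, 0.003], [0.438, 0.899, -0.004], [-0.004, -0.003, -1.0]]
contact_force: [1.2, -2.4, 8.5]
width: 0.015
[{'point': [311.3, 89.5], 'conf': 0.61}] 21.25 [ 1.18377133 -2.39107648  8.53015058]
[([1, 0, 20, 12, 34], [9.9, 5.2]), ([26, 50, 15, 10, 28], [32.3, 54.8]), ([68, 63, 15, 17, 160], [74.0, 70.4]), ([0, 83, 23, 27, 334], [7.6, 100.3])]
bubble t 2.3623693866075426
-50 [0, 147, 194] -48 [0, 138, 183] -46 [-1, 119, 160] -44 [1, 91, 122] -42 [5, 65, 79] -40 [8, 53, 43] -38 [8, 57, 21] -36 [3, 70, 11] -34 [0, 85, 7] -32 [0, 97, 7] -30 [0, 105, 8] -28 [0, 110, 8] -26 [0, 112, 8] -24 [0, 112, 9] -22 [0, 112, 9] -20 [0, 113, 9] -18 [0, 113, 9] -16 [0, 111, 9] -14 [-1, 107, 10] -12 [-1, 99, 11] -10 [2, 90, 16] -8 [14, 90, 29] -6 [37, 104, 57] -4 [70, 132, 97] -2 [102, 157, 137] 0 [127, 174, 166] 2 [139, 181, 180] 4 [134, 177, 173] 6 [113, 162, 149] 8 [81, 141, 111] 10 [48, 121, 71] 12 [21, 102, 38] 14 [7, 87, 20] 16 [1, 80, 12] 18 [0, 80, 11] 20 [0, 85, 11] 22 [0, 90, 11] 24 [0, 91, 10] 26 [0, 92, 9] 28 [0, 94, 8] 30 [0, 97, 9] 32 [0, 100, 11] 34 [0, 100, 18] 36 [0, 98, 34] 38 [0, 97, 60] 40 [0, 98, 88] 42 [0, 100, 113] 44 [0, 102, 130] 46 [0, 104, 139] 48 [0, 104, 141] 50 [0, 104, 141]
```

View pics/z16.png

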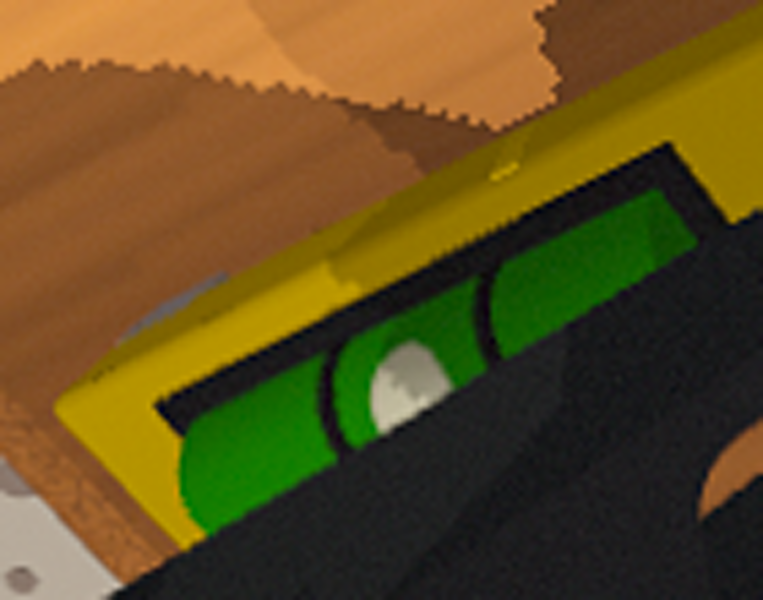

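View pics/r16.png

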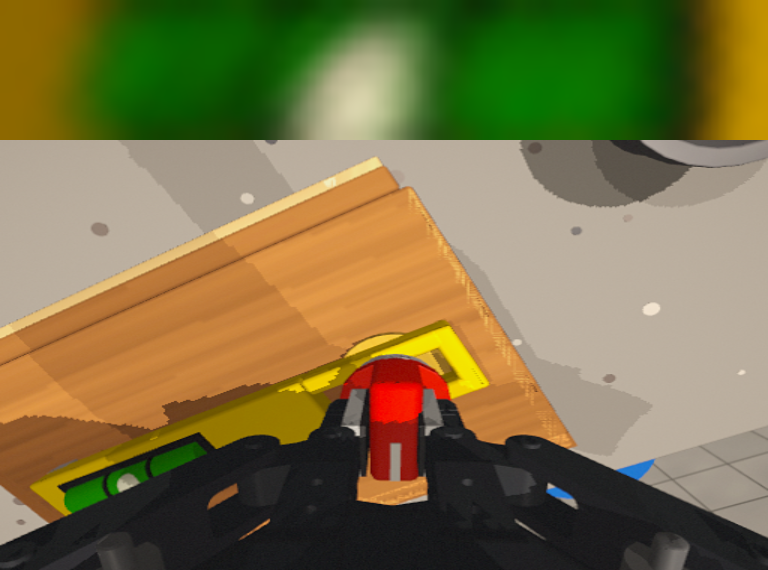

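Run:
```python
from prof import *
s=robot.get_state();f=robot.grab_frame("wrist");im=f["img"].astype(int)
k=robot.cut_out("knob","wrist")
lab=[];P=[]
for r in range(250,335):
    for c in range(30,165):
        d=f["depth"][r,c]
        if d<=0: continue
        R,o=cam(f,s);p=o+R@ray(f,r,c)*d
        if not(.205<p[2]<.245): continue
        b,g,rr=im[r,c]
        if min(b,g,rr)>70: L='w'
        elif g>60 and rr<60 and b<40: L='g'
        elif max(b,g,rr)<45: L='k'
        elif rr>120 and b<40: L='y'
        else: continue
        lab.append(L);P.append(p)
P=np.array(P);lab=np.array(lab)
# level axis dir from yellow/green cloud, cabinet yaw 2.2deg
for yaw in(2.0,2.3):
    y=np.radians(yaw);u=np.array([-np.sin(y),np.cos(y),0]);v=np.array([np.cos(y),np.sin(y),0])
    a=P@u*1000;x=P@v*1000;z=P[:,2]*1000
    if yaw==2.0:
        for L in'wgk': print(L,(lab==L).sum(),np.percentile(z[lab==L],[5,50,95]).round(1),np.percentile(x[lab==L],[5,50,95]).round(1))
    g=lab=='g';w=lab=='w'
    zt=np.percentile(z[g],95)
    q=(z>zt-3.5)
    h=lambda L:np.histogram(a[(lab==L)&q],bins=np.arange(-40,61,1))[0]
    print("green",a[g&q].min().round(1),a[g&q].max().round(1),"white",np.percentile(a[w],[0,3,50,97,100]).round(1),a[w].mean())
    kk=(lab=='k')&q; print("black",dict(zip(np.arange(-40,60),h('k'))) )
```

```text
w 159 [224.9 230.8 232.7] [637.7 642.  644.8]
g 1375 [223.1 228.2 231. ] [637.1 640.2 645.7]
k 781 [221.  222.  229.9] [632.8 635.2 643.3]
green -47.8 26.3 white [-63.5 -57.9 -10.6  -6.2  -5.7] -13.087107365104302
black {np.int64(-40): np.int64(0), np.int64(-39): np.int64(0), np.int64(-38): np.int64(0), np.int64(-37): np.int64(0), np.int64(-36): np.int64(0), np.int64(-35): np.int64(0), np.int64(-34): np.int64(0), np.int64(-33): np.int64(0), np.int64(-32): np.int64(0), np.int64(-31): np.int64(0), np.int64(-30): np.int64(0), np.int64(-29): np.int64(0), np.int64(-28): np.int64(0), np.int64(-27): np.int64(0), np.int64(-26): np.int64(0), np.int64(-25): np.int64(1), np.int64(-24): np.int64(7), np.int64(-23): np.int64(10), np.int64(-22): np.int64(9), np.int64(-21): np.int64(3), np.int64(-20): np.int64(0), np.int64(-19): np.int64(0), np.int64(-18): np.int64(0), np.int64(-17): np.int64(0), np.int64(-16): np.int64(0), np.int64(-15): np.int64(0), np.int64(-14): np.int64(0), np.int64(-13): np.int64(0), np.int64(-12): np.int64(0), np.int64(-11): np.int64(0), np.int64(-10): np.int64(0), np.int64(-
[... 3948 characters left out ...]
p.int64(34): np.int64(0), np.int64(35): np.int64(0), np.int64(36): np.int64(0), np.int64(37): np.int64(0), np.int64(38): np.int64(0), np.int64(39): np.int64(0), np.int64(40): np.int64(0), np.int64(41): np.int64(0), np.int64(42): np.int64(0), np.int64(43): np.int64(0), np.int64(44): np.int64(0), np.int64(45): np.int64(0), np.int64(46): np.int64(0), np.int64(47): np.int64(0), np.int64(48): np.int64(0), np.int64(49): np.int64(0), np.int64(50): np.int64(0), np.int64(51): np.int64(0), np.int64(52): np.int64(0), np.int64(53): np.int64(0), np.int64(54): np.int64(0), np.int64(55): np.int64(0), np.int64(56): np.int64(0), np.int64(57): np.int64(0), np.int64(58): np.int64(0), np.int64(59): np.int64(0)}
```

Run:
```python
from prof import *
s=robot.get_state();f=robot.grab_frame("wrist")
f2=robot.grab_frame("scene");cv2.imwrite("pics/s17.png",f2["img"])
def line(z,lo,hi):
    P=[]
    return P
D=[];G=[];im=f["img"];g=cv2.cvtColor(im,cv2.COLOR_BGR2GRAY).astype(float)
for col in range(5,240,5):
    zs=np.array([(lambda p:p[2] if p is not None else 0)(pt(f,s,r,col)) for r in range(1,240)])
    i=np.nonzero((zs>.185)&(zs<.205))[0]
    if len(i)==0: continue
    j=i[0]+1; D.append(pt(f,s,j,col,.1945)[:2])
    seg=g[j+12:j+45,col];k=j+12+int(np.argmin(seg-cv2.blur(seg.reshape(-1,1),(1,9))[:,0]));G.append(pt(f,s,k,col,.197)[:2])
for n,P in(("door",D),("groove",G)):
    P=np.array(P)
    for _ in range(5):
        c=np.polyfit(P[:,1],P[:,0],1);r=P[:,0]-np.polyval(c,P[:,1]);P=P[abs(r)<max(2*np.median(abs(r)),.0005)]
    print(n,len(P),np.degrees(np.arctan(c[0])),np.polyval(c,.17),np.polyval(c,0))
print(s["contact_force"],s["time_s"])
```

```text
door 47 -2.227963479403089 0.5315731051593687 0.5381869397305798
groove 47 -2.326324188112175 0.5501709247910225 0.5570770629995047
[ 2.08864749 -2.67618156  8.25123682] 21.65
```

View pics/s17.png

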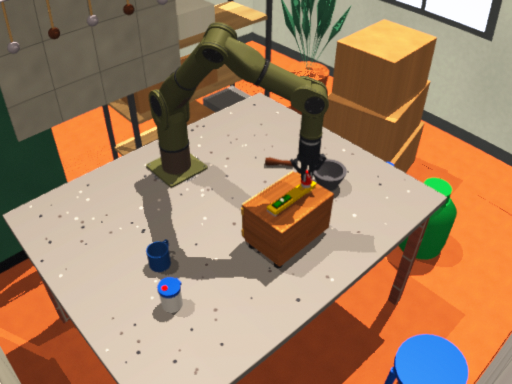

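```bash
python3 -c "
from station import robot
print(robot.finish_job())"
```

```text
the job is handed in; nothing more can be done
None
```

I pushed the door shut. Then I gripped the knob, pressed it down and turned it about 1.2 rad clockwise in three steps. I handed the job in at about 22 s, still gripping and pressing the knob.

**Last checks**
- **Door:** its outer edge runs parallel to the cabinet front within 0.1°, with a steady gap of about 18.6 mm (14 mm door plus 5 mm trim). I read that as shut and home. I didn't feel a clear snap in the forces.
- **Knob:** the upward force on the tool was about 8.3 N and the gripper had moved down 11 mm, so the knob is past the 9 mm (about 7 N) needed for the level to lie flat.
- **Bubble:** the wrist camera's depth points put it within about 0.5 mm of the middle between the rings. The bubble's lower part was hidden by a finger in that view. The coarse scene camera (about 3 mm per pixel) read 1 to 1.5 mm to the right, and I went with the wrist camera.
- **Mortar, pestle, mug and jar:** they look to be in their original places in the final scene picture, which I checked by eye only.

**One reading that disagreed:** while I was pushing the door, the measured tool position was about 15 mm further in than the door face seen in the depth picture. I never explained it. The force there stayed under 8 N and the door checked out as shut after I backed away.

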